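# Sort the dental bench: casts to their case pans, grinding stones to the dish

### The arm

A 7-joint arm with a two-finger parallel gripper is mounted at the origin on the work surface. World frame = base frame: x ahead of the robot, y to its left, z up, the work surface at z = 0. Lengths are in m, angles in rad, forces in N, time in s.
With the tool pointing down it reaches from about 0.4 to 0.875 m from the base axis. Payload 19.3 kg.
Tool frame: the origin (TCP) lies midway between the tips of the shut fingers; the grasp point (between the pads) lies 19 mm behind it (bot.pinch_z is the distance from the TCP to the grasp point, in m); z points along the fingers, y is the line along which they close (so a half turn about z gives the same grasp; the last joint's range is limited). The gripper opens to 85 mm and grips with 20 to 120 N. Pads are 22 mm wide; open, the fingers measure 114 mm over their backs; the gripper's body (76 mm by 85 mm) begins 54 mm behind the grasp point. The pads swing forward as they close: fully open they stand 13 mm farther back than shut.
Start: joints at [-1.346, 0.521, -0.036, 1.599, 0.021, 1.021, -0.113], TCP at [0.182, 0.598, 0.231] pointing down, gripper open.
Joint ranges: [-2.91, 2.91], [-0.3, 2.13], [-1.5, 1.42], [0.17, 2.43], [-1.26, 4.41], [0.16, 1.93], [-2.52, 2.52]. Speed limits (rad/s): [1.89, 1.89, 2.39, 2.39, 3.01, 3.01, 3.01].

### API

Orientations are given as [roll, pitch, yaw] about the fixed x, y, z axes, in that order (R = Rz(yaw) Ry(pitch) Rx(roll)).
In Python, from workcell import observe, viewer, bot gives the robot as it stands. The module is installed in compiled form; this text tells all that it offers.
- The arm moves only by the tool play_rows, never from a script. Its argument "motion" is a list of rows, each a list of 7 numbers: the shift along the tool's x, y, z in cm, then the turn, a rotation vector about the tool's x, y, z in rad, then the opening, from -1 (shut) to 1 (fully open), so that 0 is half open. A call has exactly 5 rows; each row is the pose to reach, as a shift and turn from the pose commanded when the call began, along the tool's axes at that moment; what a row does not reach only later rows make up. A row lasts 1/10 s, in which the tool goes at most 50 mm and 8.59 degrees, less where a joint would pass 70% of its speed; a pose out of reach is approached as far as the arm can. A call with a gripper value outside its range is refused whole. The fingers move at their own pace and stop on an object; "squeeze" is the grip in N (left out, the last holds). Time passes only in rows, so rows that repeat a pose let the fingers close, or fill a call up. It gives the time, the measured TCP pose, the force, the opening and the grip force at its end, in the units of the state.
- observe(): the state, without advancing time (a new reading comes with each control period).
- viewer.grab_frame(name): name is "side" or "top" or "wrist"; returns (picture, depth): 480x640x3 uint8, red, green, blue; 480x640 float32, m along the optical axis (not along the pixel's ray), 0 where there is no reading.
- viewer.camera_info(name): a dict with "fx", "fy", "cx", "cy" (pixels), "R" (3x3) and "t" (3): a world point X has camera coordinates R X + t. Camera axes: x right, y down, z forward; pixel columns grow to the right and rows downward; lengths in m; the calibration is good to about 2 mm. The wrist camera is an equidistant fisheye: a pixel r from the principal point sees the ray r / f radians off the axis. A picture is of the moment at which its call begins: read the wrist's pose just before it. camera_info takes no time and is no camera call; for the wrist camera it gives the pose at the moment of the call.
- bot.job_done(): hands the job in; it is judged then, once.
The state is a dict: "clock": time; "qpos": joint angles; "qd": joint speeds; "joint_efforts": joint torques, N m; "position": TCP position; "tool_rot": TCP orientation; "force": force on the tool from outside, world axes, zero at the start; "moment": the same for the moment, N m; "grip_width": finger opening in m; "finger_force": force on a finger pad.
Only numpy, scipy, OpenCV 4.12 (cv2) and the standard library are available. Lean on these libraries where they do the work, as an engineer would, in place of code of your own. Each camera call takes 0.05 s, during which the arm holds its last target. There are 200 camera calls.

### The job

Clear the row of mixed work off the dental bench: both full-arch casts (the solid upper and the horseshoe lower) go side by side in the large case pan, the narrow quadrant cast goes in the small case pan, and the grinding wheel and the cone-shaped stone go in the round steel dish. Everything must lie on the floor of its pan or dish with nothing stacked or leaning, the casts on their bases with the teeth up and the wheel flat. The casts chip, so set them down rather than dropping them, and do not disturb the bur block or the jar.

Things in the scene. Friction and masses are not known exactly. Their poses are not given: they have to be found in the camera images.
- upper_cast_mid (a point): Loose upper full-arch dental cast with solid palate, 56 mm (x) by 62 mm wide (y): white base 18 mm high, buff gum and teeth on it, 32 mm high in all. Point: middle of outline, 16 mm above underside; z up, x to the front teeth. Sides at y = +-31 mm flat and parallel from x = -28 to +8 mm: grasp there, across y; front corners cut off at 45 degrees. About 160 g.
- lower_cast_mid (a point): Loose lower full-arch cast, a horseshoe of the same outline, 56 mm (x) by 62 mm wide (y), open at the back (gap 26 mm wide, 38 mm long): white base 18 mm high, buff gum and teeth on it, 32 mm high in all. Point: middle of outline, 16 mm above underside; z up, x to the front teeth. Flat sides at y = +-31 mm, x = -28 to +8 mm: grasp across y. About 120 g.
- quadrant_cast_mid (a point): Loose quadrant (half-arch) cast, a narrow bar 52 mm long (x) by 26 mm wide (y) with one row of six teeth: white base 18 mm high, buff gum and teeth on it, 32 mm high in all. Point: middle of outline, 16 mm above underside; z up, x to the front teeth. Grasp across y. About 70 g.
- wheel_mid (a point): Loose grinding wheel lying flat: a dark grey disc 54 mm across and 20 mm thick with a brass-lined hole. The point is its centre (10 mm up); z is the disc's axis. About 100 g.
- cone_mid (a point): Loose cone-shaped grinding stone standing on its flat base: dark grey, 38 mm across and straight-sided for the lower 24 mm, then tapering to a blunt tip at 46 mm. The point is on its axis half-way up (23 mm); z points to the tip. About 60 g.
- large_pan: Large case pan, fixed to the bench: slate-grey open tray, outside 145 mm (x) by 215 mm (y, its long way) by 34 mm high, walls and floor 4 mm thick; the rim is 3 mm proud. Origin: centre of its underside, on the bench; the floor is 4 mm above it.
- small_pan: Small case pan, fixed to the bench: same slate-grey open tray, outside 120 mm (x) by 150 mm (y, its long way) by 34 mm high, walls and floor 4 mm thick. Origin: centre of its underside, on the bench; the floor is 4 mm above it.
- dish: Round shallow steel dish, fixed to the bench: 166 mm across the rim, flat floor about 146 mm across, 28 mm high, wall 3 mm. Origin: centre of its underside, on the bench; the floor is 4 mm above it.
- bur_block: Bystander: loose grey block 45 x 70 x 26 mm with ten steel burs standing in it, 55 mm high in all, off to the right. Origin: centre of its underside. Leave alone.
- jar: Bystander: loose amber jar with a white cap, 52 mm across, 70 mm high, beyond the pans. Origin: centre of its underside. Leave alone.

How it is judged:
By the outcome, as a careful person would: the job done as asked, in the order asked, and still so for the second after the job is handed in, with the robot touching nothing.
It also fails if it takes over 128 s, if anything falls off the work surface, if the arm or the gripper's body presses on something with over 40 N, if the wrist force passes 120 N, or if a joint passes its speed limit or range.

## Working session

There is one attempt and no reset: what is moved stays moved. The work goes in short steps, Python scripts to look and compute and a tool call to move; the robot and the scene stay as the last step left them, time stands still between calls to the robot, and variables do not carry over. Pictures are saved under pics/ and viewed, at most 14 in all, crops included, and the job is handed in when it is done.

Besides the shell and the picture viewer there is one more tool, called as a command line: name --pt "numbers of a row" for each row, then --argument value for the rest. play_rows: Moves the arm, as the interface text tells. Its arguments: {"type":"object","properties":{"motion":{"type":"array"},"squeeze":{"type":"number"}},"required":["motion"]}

```bash
mkdir -p pics; cat > h.py <<'E'
import numpy as np, cv2
from workcell import observe, viewer, bot
def cloud(name):
    i=viewer.camera_info(name); p,d=viewer.grab_frame(name)
    v,u=np.mgrid[:480,:640]
    c=np.stack([(u-i['cx'])/i['fx']*d,(v-i['cy'])/i['fy']*d,d],-1)
    X=(c-i['t'])@i['R']
    X[d==0]=np.nan
    return p,d,X
def save(p,f): cv2.imwrite('pics/'+f,p[:,:,::-1])
E
python3 - <<'E'
from h import *
s=observe();print({k:np.round(v,3) for k,v in s.items()}, bot.pinch_z)
for n in ['top','side']:
    p,d,X=cloud(n);save(p,n+'.png');np.save(n+'X.npy',X);print(n,np.round(-viewer.camera_info(n)['R'].T@viewer.camera_info(n)['t'],3))
E
```

```text
{'clock': np.float64(0.0), 'qpos': array([-1.346,  0.522, -0.036,  1.6  ,  0.021,  1.021, -0.113]), 'qd': array([-0.   , -0.001, -0.001,  0.002, -0.002, -0.   ,  0.   ]), 'joint_efforts': array([ 1.0000e-03, -9.2711e+01,  1.9800e+00, -3.6994e+01,  1.8000e-02,
        8.0000e-03, -0.0000e+00]), 'position': array([0.181, 0.598, 0.231]), 'tool_rot': array([-3.14 ,  0.   ,  2.847]), 'force': array([-0.374, -0.054,  0.836]), 'moment': array([ 0.016, -0.011, -0.006]), 'finger_force': np.float64(0.0), 'grip_width': np.float64(0.085)} 0.0187
top [ 0.452 -0.08   1.249]
side [0.505 0.775 0.678]
```

View pics/top.png

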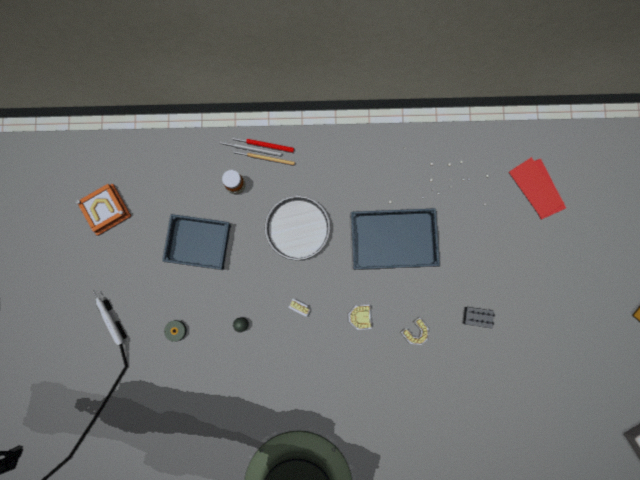

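View pics/side.png

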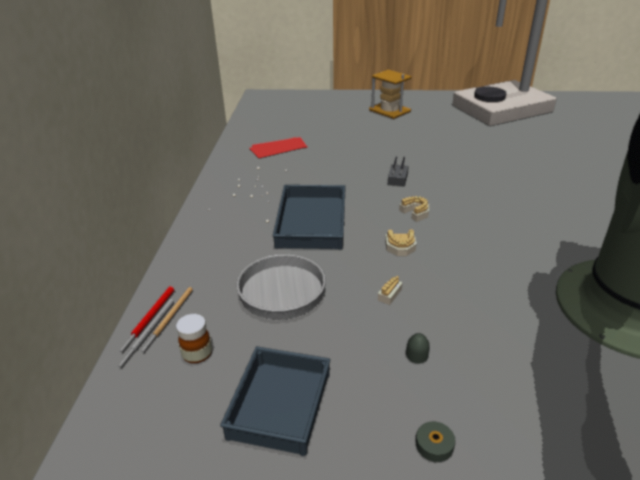

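The top view shows, left to right: wheel (175,330), cone (241,324), quadrant (300,308), upper (361,318) and lower (416,332). The small pan is at (197,242), the dish at (298,228), the large pan at (395,239), the jar at (233,180) and the bur block at (479,317). The side view agrees. Next I'll get coarse poses from the depth.

```bash
cat > m.py <<'E'
from h import *
X=np.load('topX.npy')
i=viewer.camera_info('top');print('fx',i['fx'])
pl=X[340:360,200:400].reshape(-1,3);print('table z',np.nanmedian(pl[:,2]))
z=np.nan_to_num(X[...,2])
B=dict(wheel=(175,330,20),cone=(241,324,17),quad=(300,308,20),upper=(361,318,22),lower=(416,332,22),bur=(479,317,25),jar=(233,180,20),small=(197,242,45),dish=(298,228,42),large=(395,239,55))
for n,(u,v,r) in B.items():
    s=np.zeros(z.shape,bool);s[v-r:v+r,u-r:u+r]=1
    m=s&(z>0.009)
    k,lab,st,_=cv2.connectedComponentsWithStats(m.astype(np.uint8))
    m=lab==1+np.argmax(st[1:,4])
    P=X[m]
    q=np.float32(P[:,:2]*1000)
    (c,wh,a)=cv2.minAreaRect(q)
    print(n,'rect c',np.round(c,1),'size',np.round(wh,1),'ang',round(a,1),'mean',np.round(q.mean(0),1),'zmax',round(P[:,2].max(),3),len(P))
E
python3 m.py
```

```text
fx 473.1387732662099
table z 0.001327020428726589
wheel rect c [391.2 313.9] size [51.  53.4] ang 0.1 mean [391.8 312.6] zmax 0.029 364
cone rect c [404.6 143.4] size [35.3 35.9] ang 68.9 mean [405.1 140.5] zmax 0.053 177
quad rect c [445.1  -8.5] size [51.1 25.4] ang 62.4 mean [445.1  -8. ] zmax 0.038 198
upper rect c [ 417.5 -162.9] size [56.4 61.4] ang 89.6 mean [ 417.7 -164.6] zmax 0.038 473
lower rect c [ 373.5 -308.7] size [56.2 62. ] ang 37.5 mean [ 374.1 -307.3] zmax 0.039 357
bur rect c [ 411.4 -467.5] size [70.8 45. ] ang 80.0 mean [ 411.7 -465.3] zmax 0.059 523
jar rect c [773.7 157.7] size [48.4 49.3] ang 74.3 mean [770.4 154.4] zmax 0.077 417
small rect c [621.1 257.5] size [156.7 127. ] ang 80.9 mean [625.6 264.3] zmax 0.044 865
dish rect c [652.8  -7.4] size [167.2 167.2] ang 89.1 mean [666.   -1.6] zmax 0.037 646
large rect c [ 617.7 -262.4] size [151.9 229.3] ang 1.2 mean [ 625.7 -270.5] zmax 0.044 1029
```

```bash
cat > plan.py <<'E'
# usage: plan.py  x,y,z,yawdeg,open,ncalls ...  (from current state; rows for each call printed in tool axes)
import sys
from h import *
from scipy.spatial.transform import Rotation as Ro
s=observe();p=s['position'];r=s['tool_rot'];yaw=np.degrees(r[2])
print('at',np.round(p,4),'rpy',np.round(np.degrees(r),2),'w',round(s['grip_width'],4),'F',np.round(s['force'],1),'ff',round(s['finger_force'],1),'t',s['clock'])
first=True
for a in sys.argv[1:]:
    x,y,z,w,o,n=map(float,a.split(',')); n=int(n)
    t=np.array([x,y,z]);p0,y0=p.copy(),yaw
    for k in range(n):
        g=(k+1)/n; q=p0+(t-p0)*g; ny=y0+((w-y0+180)%360-180)*g
        R0=Ro.from_euler('xyz',r) if first else Ro.from_euler('xyz',[np.pi,0,np.radians(yaw)])
        R1=Ro.from_euler('xyz',[np.pi,0,np.radians(ny)])
        d=R0.inv().apply(q-p)*100; tr=(R0.inv()*R1).as_rotvec(); first=False
        print(k,'cm',np.round(d,2),'rot',np.round(tr,3),'per-row cm',round(np.linalg.norm(d)/5,2),'deg',round(np.degrees(np.linalg.norm(tr))/5,1),'open',o)
        p,yaw=q,ny
E
python3 - <<'E'
from h import *
p=cv2.imread('pics/top.png')
c=p[285:355,280:440]; cv2.imwrite('pics/crop.png',cv2.resize(c,None,fx=5,fy=5,interpolation=cv2.INTER_CUBIC))
X=np.load('topX.npy');z=X[...,2]
# floors of pans: low region inside, inner floor rect
for n,(u,v,r) in dict(small=(197,242,45),dish=(298,228,42),large=(395,239,55)).items():
    s=np.zeros(z.shape,np.uint8);s[v-r:v+r,u-r:u+r]=1
    m=(s>0)&(z>0.030)
    q=np.float32(X[m][:,:2]*1000);print(n,'rim',cv2.minAreaRect(q), 'floor z',np.nanmedian(z[v-8:v+8,u-8:u+8]))
    m=(s>0)&(z<0.012)
    k,lab,st,_=cv2.connectedComponentsWithStats(m.astype(np.uint8))
    m=lab==lab[v,u]; q=np.float32(X[m][:,:2]*1000);print('   floor',cv2.minAreaRect(q))
E
python3 plan.py 0.4175,-0.163,0.15,90,1,4
```

```text
small rim ((620.5214233398438, 257.60919189453125), (156.74566650390625, 125.82211303710938), 80.89409637451172) floor z 0.005327646770559111
   floor ((622.2349243164062, 261.83660888671875), (137.17584228515625, 111.38231658935547), 80.83861541748047)
dish rim ((652.535888671875, -7.3882904052734375), (167.1208953857422, 166.49024963378906), 88.62642669677734) floor z 0.0053682658892370795
   floor ((653.6842041015625, -6.00146484375), (154.271484375, 153.8701629638672), 88.79983520507812)
large rim ((617.3239135742188, -258.40753173828125), (151.6045379638672, 221.43283081054688), 0.904023289680481) floor z 0.00529267863606437
   floor ((619.0444946289062, -259.58343505859375), (135.5393524169922, 206.00473022460938), 1.1302181482315063)
at [0.1815 0.5978 0.2308] rpy [-179.94    0.    163.11] w 0.0853 F [-1.  -0.5  0.2] ff 0.0 t 0.1
0 cm [-11.17 -16.48   2.04] rot [-0.001  0.     0.319] per-row cm 4.0 deg 3.7 open 1.0
1 cm [-15.78 -12.15   2.02] rot [-0.    -0.     0.319] per-row cm 4.0 deg 3.7 open 1.0
2 cm [-18.79  -6.59   2.02] rot [ 0.    -0.     0.319] per-row cm 4.0 deg 3.7 open 1.0
3 cm [-19.91  -0.36   2.02] rot [-0.    -0.     0.319] per-row cm 4.0 deg 3.7 open 1.0
```

View pics/crop.png

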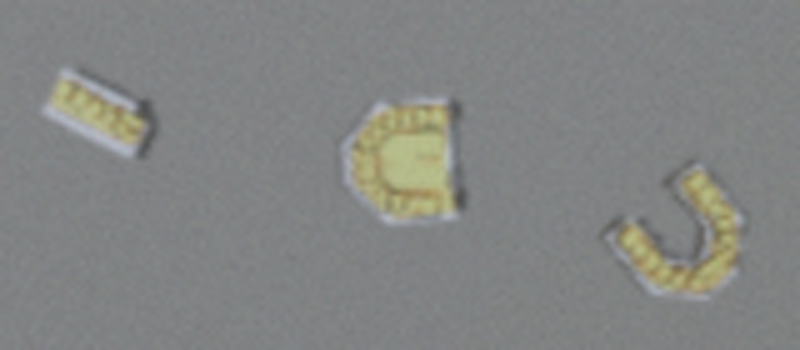

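The crop shows the upper facing left in the picture (+y), and the lower opening to the upper left, so its front faces -x, -y. The quadrant's long axis is at about 62°. I'll go to the upper via a midway point so the arm stays in reach.

```bash
python3 plan.py 0.48,0.22,0.2,130,1,3 0.4175,-0.168,0.15,90,1,2
```

```text
at [0.1815 0.5978 0.2308] rpy [-179.94    0.    163.11] w 0.0853 F [-1.  -0.5  0.2] ff 0.0 t 0.1
0 cm [-13.18  -9.16   1.04] rot [-0.001  0.     0.193] per-row cm 3.22 deg 2.2 open 1.0
1 cm [-14.69  -6.47   1.03] rot [-0.    -0.     0.193] per-row cm 3.22 deg 2.2 open 1.0
2 cm [-15.65  -3.53   1.03] rot [ 0.    -0.     0.193] per-row cm 3.22 deg 2.2 open 1.0
0 cm [-12.85 -14.86   2.5 ] rot [ 0.    -0.     0.349] per-row cm 3.96 deg 4.0 open 1.0
1 cm [-17.16  -9.57   2.5 ] rot [-0.    -0.     0.349] per-row cm 3.96 deg 4.0 open 1.0
```

play_rows --pt "-2.6 -1.8 0.2 0 0 0.04 1" --pt "-5.3 -3.7 0.4 0 0 0.08 1" --pt "-7.9 -5.5 0.6 0 0 0.12 1" --pt "-10.5 -7.3 0.8 0 0 0.155 1" --pt "-13.2 -9.2 1 0 0 0.193 1" --squeeze 40

```text
clock: 0.6
position: [0.2817, 0.4705, 0.221]
tool_rot: [-3.141, -0.0, 2.653]
force: [1.3, 0.3, -0.0]
grip_width: 0.0852
finger_force: 0.0
```

play_rows --pt "-2.9 -1.3 0.2 0 0 0.04 1" --pt "-5.9 -2.6 0.4 0 0 0.08 1" --pt "-8.8 -3.9 0.6 0 0 0.12 1" --pt "-11.8 -5.2 0.8 0 0 0.155 1" --pt "-14.7 -6.5 1 0 0 0.193 1"

```text
clock: 1.1
position: [0.3812, 0.344, 0.2111]
tool_rot: [-3.141, 0.0, 2.459]
force: [0.3, 1.3, -0.1]
grip_width: 0.0854
finger_force: 0.0
```

play_rows --pt "-3.1 -0.7 0.2 0 0 0.04 1" --pt "-6.3 -1.4 0.4 0 0 0.08 1" --pt "-9.4 -2.1 0.6 0 0 0.12 1" --pt "-12.5 -2.8 0.8 0 0 0.155 1" --pt "-15.6 -3.5 1 0 0 0.193 1"

```text
clock: 1.6
position: [0.4803, 0.2188, 0.2011]
tool_rot: [-3.141, -0.0, 2.266]
force: [0.3, -0.1, -0.8]
grip_width: 0.0854
finger_force: 0.0
```

play_rows --pt "-2.6 -3 0.5 0 0 0.07 1" --pt "-5.1 -5.9 1 0 0 0.14 1" --pt "-7.7 -8.9 1.5 0 0 0.21 1" --pt "-10.3 -11.9 2 0 0 0.28 1" --pt "-12.8 -14.9 2.5 0 0 0.349 1"

```text
clock: 2.1
position: [0.4471, 0.0246, 0.1761]
tool_rot: [-3.141, 0.0, 1.916]
force: [0.9, -0.7, 0.1]
grip_width: 0.0855
finger_force: 0.0
```

play_rows --pt "-3.4 -1.9 0.5 0 0 0.07 1" --pt "-6.9 -3.8 1 0 0 0.14 1" --pt "-10.3 -5.7 1.5 0 0 0.21 1" --pt "-13.7 -7.7 2 0 0 0.28 1" --pt "-17.2 -9.6 2.5 0 0 0.349 1"

```text
clock: 2.6
position: [0.4154, -0.1697, 0.1511]
tool_rot: [-3.141, -0.0, 1.567]
force: [1.2, -0.3, 0.3]
grip_width: 0.0854
finger_force: 0.0
```

```bash
cat plan.py >/dev/null; python3 plan.py 0.4175,-0.168,0.15,90,1,1 0.4175,-0.168,0.0,90,1,1
python3 - <<'E'
from h import *
p,d=viewer.grab_frame('wrist');save(p,'w1.png')
E
```

```text
at [ 0.4154 -0.1697  0.1511] rpy [-179.99   -0.     89.79] w 0.0854 F [ 1.2 -0.3  0.3] ff 0.0 t 2.6
0 cm [0.17 0.21 0.11] rot [-0.    -0.    -0.004] per-row cm 0.06 deg 0.0 open 1.0
0 cm [ 0. -0. 15.] rot [0. 0. 0.] per-row cm 3.0 deg 0.0 open 1.0
```

View pics/w1.png

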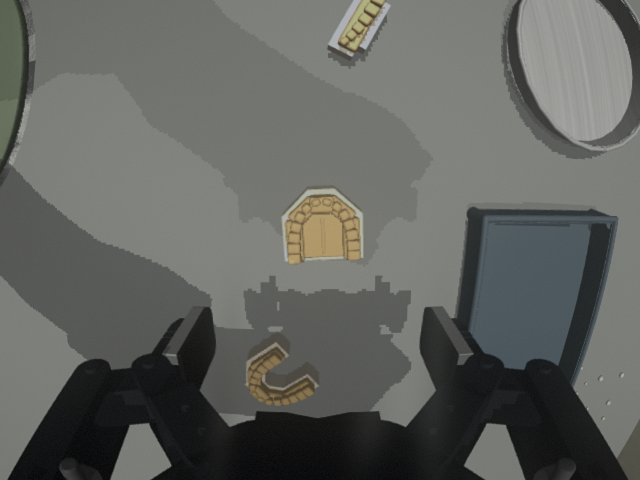

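The wrist view shows the upper cast at (322,225), centred between the fingers at about (208,330) and (432,330), and facing up in the picture. I'll go down, grip and lift a little.

play_rows --pt "0.2 0.2 3 0 0 0 1" --pt "0.2 0.2 6 0 0 0 1" --pt "0.2 0.2 9 0 0 0 1" --pt "0.2 0.2 12 0 0 0 1" --pt "0.2 0.2 13.6 0 0 0 1"

```text
clock: 3.15
position: [0.4172, -0.166, 0.0132]
tool_rot: [-3.139, -0.001, 1.57]
force: [0.6, 0.0, 0.2]
grip_width: 0.0855
finger_force: 0.0
```

play_rows --pt "0 0 0.6 0 0 0 1" --pt "0 0 1.2 0 0 0 1" --pt "0 0 1.8 0 0 0 1" --pt "0 0 2 0 0 0 1" --pt "0 0 2 0 0 0 1"

```text
clock: 3.65
position: [0.4182, -0.1663, -0.0045]
tool_rot: [3.141, 0.0, 1.57]
force: [-0.5, 0.5, 0.1]
grip_width: 0.0854
finger_force: 0.0
```

play_rows --pt "0 0 0 0 0 0 0.6" --pt "0 0 0 0 0 0 0.4" --pt "0 0 0 0 0 0 0.2" --pt "0 0 0 0 0 0 0" --pt "0 0 0 0 0 0 0" --squeeze 40

```text
clock: 4.15
position: [0.4184, -0.1663, -0.0041]
tool_rot: [3.141, 0.0, 1.57]
force: [-1.7, 0.8, 12.7]
grip_width: 0.0619
finger_force: 40.4
```

play_rows --pt "0 0 0 0 0 0 0" --pt "0 0 0 0 0 0 0" --pt "0 0 0 0 0 0 0" --pt "0 0 0 0 0 0 0" --pt "0 0 0 0 0 0 0"

```text
clock: 4.65
position: [0.4184, -0.1664, -0.0041]
tool_rot: [3.141, 0.0, 1.57]
force: [-0.8, 0.4, 13.1]
grip_width: 0.0612
finger_force: 40.4
```

Gripped at 61 mm; the fingertips lightly touch the bench, so I'll go about 2 mm higher next time.

```bash
python3 plan.py 0.4184,-0.1664,0.11,90,0,1 0.618,-0.212,0.11,91,0,1 0.618,-0.212,0.003,91,0,1
```

```text
at [ 0.4184 -0.1664 -0.0041] rpy [1.7995e+02 1.0000e-02 8.9950e+01] w 0.0612 F [-0.8  0.4 13.1] ff 40.4 t 4.65
0 cm [-1.000e-02  1.000e-02 -1.141e+01] rot [ 0.001  0.    -0.001] per-row cm 2.28 deg 0.0 open 0.0
0 cm [-4.56 19.96  0.  ] rot [-0.     0.    -0.017] per-row cm 4.09 deg 0.2 open 0.0
0 cm [-0.  -0.  10.7] rot [0. 0. 0.] per-row cm 2.14 deg 0.0 open 0.0
```

play_rows --pt "0 0 -1 0 0 0 0" --pt "0 0 -3 0 0 0 0" --pt "0 0 -6 0 0 0 0" --pt "0 0 -9 0 0 0 0" --pt "0 0 -11.4 0 0 0 0"

```text
clock: 5.15
position: [0.418, -0.1663, 0.1114]
tool_rot: [3.141, -0.0, 1.569]
force: [0.1, -0.1, -2.3]
grip_width: 0.0613
finger_force: 45.8
```

play_rows --pt "-0.6 2.5 0 0 0 0 0" --pt "-1.7 7 0 0 0 0 0" --pt "-2.8 12 0 0 0 -0.01 0" --pt "-3.9 17 0 0 0 -0.017 0" --pt "-4.6 20 0 0 0 -0.017 0"

```text
clock: 5.65
position: [0.6207, -0.2125, 0.11]
tool_rot: [3.141, 0.0, 1.588]
force: [-1.2, 0.7, -2.5]
grip_width: 0.0612
finger_force: 45.8
```

play_rows --pt "0 0 1.5 0 0 0 0" --pt "0 0 4 0 0 0 0" --pt "0 0 6.5 0 0 0 0" --pt "0 0 8.5 0 0 0 0" --pt "0 0 9.5 0 0 0 0"

```text
clock: 6.15
position: [0.6167, -0.2121, 0.013]
tool_rot: [-3.139, -0.001, 1.587]
force: [-0.2, 0.8, -1.4]
grip_width: 0.0612
finger_force: 45.7
```

```bash
python3 - <<'E'
from h import *
print(np.round(observe()['position'],4))
p,d=viewer.grab_frame('wrist');save(p,'w2.png')
E
```

```text
[ 0.6167 -0.2121  0.013 ]
```

View pics/w2.png

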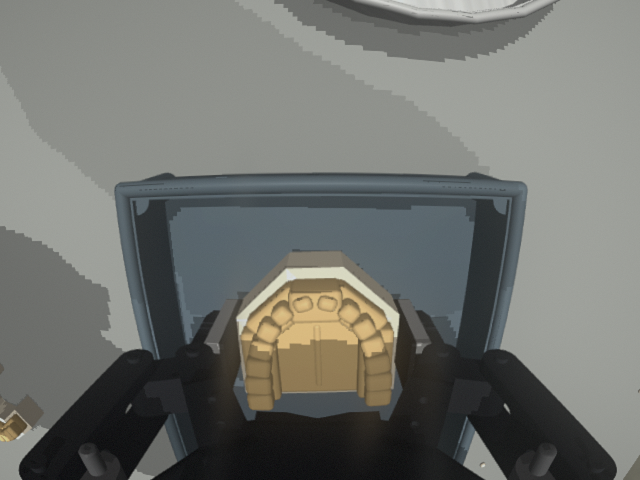

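The upper cast hangs in the middle of the pan, with clear floor on both sides. I'll set it down gently, open slightly and rise.

play_rows --pt "0 0 0.4 0 0 0 0" --pt "0 0 0.7 0 0 0 0" --pt "0 0 0.9 0 0 0 0" --pt "0 0 1.1 0 0 0 0" --pt "0 0 1.2 0 0 0 0"

```text
clock: 6.7
position: [0.6181, -0.2125, 0.0025]
tool_rot: [3.141, 0.0, 1.587]
force: [-0.0, 0.3, -2.2]
grip_width: 0.0613
finger_force: 45.7
```

play_rows --pt "0 0 0.06 0 0 0 0" --pt "0 0 0.12 0 0 0 0" --pt "0 0 0.18 0 0 0 0" --pt "0 0 0.22 0 0 0 0" --pt "0 0 0.22 0 0 0 0"

```text
clock: 7.2
position: [0.618, -0.2125, 0.0002]
tool_rot: [3.142, -0.0, 1.587]
force: [0.0, -0.2, -2.1]
grip_width: 0.0612
finger_force: 45.8
```

play_rows --pt "0 0 0.03 0 0 0 0" --pt "0 0 0.06 0 0 0 0" --pt "0 0 0.09 0 0 0 0" --pt "0 0 0.1 0 0 0 0" --pt "0 0 0.1 0 0 0 0"

```text
clock: 7.7
position: [0.6181, -0.2125, 0.0001]
tool_rot: [3.141, -0.0, 1.587]
force: [-6.6, 2.6, 17.0]
grip_width: 0.0615
finger_force: 47.8
```

Contact. Release and rise.

play_rows --pt "0 0 -0.05 0 0 0 0.4" --pt "0 0 -0.05 0 0 0 0.5" --pt "0 0 -0.05 0 0 0 0.6" --pt "0 0 -0.05 0 0 0 0.7" --pt "0 0 -0.05 0 0 0 0.75"

```text
clock: 8.2
position: [0.618, -0.2125, -0.0005]
tool_rot: [-3.142, 0.0, 1.587]
force: [-0.5, 0.2, -0.5]
grip_width: 0.0747
finger_force: 0.0
```

play_rows --pt "0 0 -0.5 0 0 0 0.75" --pt "0 0 -2 0 0 0 0.75" --pt "0 0 -5 0 0 0 0.75" --pt "0 0 -8 0 0 0 0.9" --pt "0 0 -11.5 0 0 0 1"

```text
clock: 8.7
position: [0.6177, -0.2125, 0.1166]
tool_rot: [-3.141, 0.0, 1.587]
force: [-0.2, 0.2, 0.8]
grip_width: 0.0853
finger_force: 0.0
```

```bash
python3 plan.py 0.377,-0.304,0.11,37.5,1,2 0.377,-0.304,0.015,37.5,1,1 0.377,-0.304,-0.003,37.5,1,1
```

```text
at [ 0.6177 -0.2125  0.1166] rpy [-179.99    0.     90.9 ] w 0.0853 F [-0.2  0.2  0.8] ff 0.0 t 8.7
0 cm [ -4.38 -12.11   0.33] rot [-0.     0.     0.466] per-row cm 2.58 deg 5.3 open 1.0
1 cm [-9.36 -8.84  0.33] rot [ 0.    -0.     0.466] per-row cm 2.58 deg 5.3 open 1.0
0 cm [ 0.  -0.   9.5] rot [0. 0. 0.] per-row cm 1.9 deg 0.0 open 1.0
0 cm [ 0.  -0.   1.8] rot [0. 0. 0.] per-row cm 0.36 deg 0.0 open 1.0
```

play_rows --pt "-0.9 -2.4 0.1 0 0 0.093 1" --pt "-1.8 -4.8 0.1 0 0 0.186 1" --pt "-2.6 -7.3 0.2 0 0 0.28 1" --pt "-3.5 -9.7 0.3 0 0 0.373 1" --pt "-4.4 -12.1 0.3 0 0 0.466 1"

```text
clock: 9.2
position: [0.4969, -0.2587, 0.1128]
tool_rot: [3.141, -0.001, 1.117]
force: [0.1, -0.5, -0.4]
grip_width: 0.0855
finger_force: 0.0
```

play_rows --pt "-1.9 -1.8 0.1 0 0 0.093 1" --pt "-3.7 -3.5 0.1 0 0 0.186 1" --pt "-5.6 -5.3 0.2 0 0 0.28 1" --pt "-7.5 -7.1 0.3 0 0 0.373 1" --pt "-9.4 -8.8 0.3 0 0 0.466 1"

```text
clock: 9.7
position: [0.3769, -0.305, 0.1096]
tool_rot: [3.141, -0.001, 0.651]
force: [-0.2, 0.2, 0.1]
grip_width: 0.0854
finger_force: 0.0
```

play_rows --pt "0 0 0 0 0 0 1" --pt "0 0 1 0 0 0 1" --pt "0 0 2 0 0 0 1" --pt "0 0 3 0 0 0 1" --pt "0 0 3 0 0 0 1"

```text
clock: 10.2
position: [0.3774, -0.3042, 0.0771]
tool_rot: [-3.14, 0.001, 0.656]
force: [-0.1, 0.3, -0.4]
grip_width: 0.0856
finger_force: 0.0
```

```bash
python3 plan.py 0.377,-0.304,0.015,37.5,1,1; python3 - <<'E'
from h import *
p,d=viewer.grab_frame('wrist');save(p,'w3.png')
E
```

```text
at [ 0.3774 -0.3042  0.0771] rpy [-1.7989e+02  4.0000e-02  3.7570e+01] w 0.0856 F [-0.1  0.3 -0.4] ff 0.0 t 10.2
0 cm [-0.02 -0.02  6.21] rot [-0.002  0.001  0.001] per-row cm 1.24 deg 0.0 open 1.0
```

View pics/w3.png

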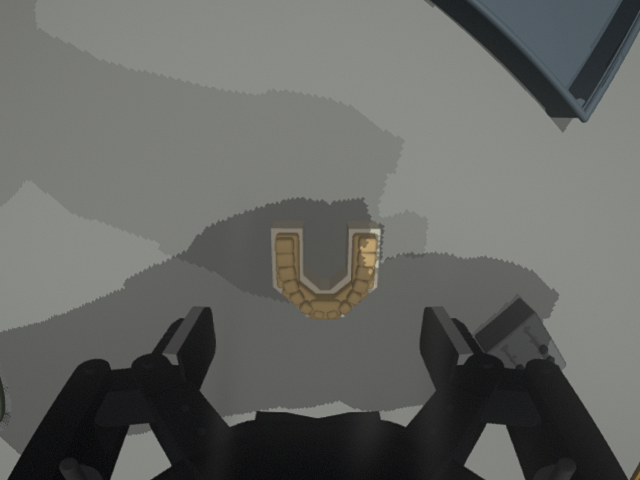

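The lower cast is at (326,270), about 2-3 mm right of the finger midline and facing the gripper. I'll shift 2 mm, go down and grip.

play_rows --pt "0 0.2 1.5 0 0 0 1" --pt "0 0.2 3.5 0 0 0 1" --pt "0 0.2 5.5 0 0 0 1" --pt "0 0.2 7 0 0 0 1" --pt "0 0.2 7.9 0 0 0 1"

```text
clock: 10.75
position: [0.3785, -0.3062, -0.0019]
tool_rot: [-3.14, 0.0, 0.655]
force: [-0.3, -0.2, -0.5]
grip_width: 0.0853
finger_force: 0.0
```

play_rows --pt "0 0 0 0 0 0 0.8" --pt "0 0 0 0 0 0 0.6" --pt "0 0 0 0 0 0 0.4" --pt "0 0 0 0 0 0 0.2" --pt "0 0 0 0 0 0 0.1" --squeeze 35

```text
clock: 11.25
position: [0.3791, -0.3066, 0.0003]
tool_rot: [3.141, -0.0, 0.655]
force: [-2.2, -1.0, 9.1]
grip_width: 0.0612
finger_force: 38.7
```

play_rows --pt "0 0 0 0 0 0 0" --pt "0 0 0 0 0 0 0" --pt "0 0 0 0 0 0 0" --pt "0 0 0 0 0 0 0" --pt "0 0 -0.1 0 0 0 0"

```text
clock: 11.75
position: [0.3791, -0.3065, 0.0011]
tool_rot: [3.141, -0.0, 0.655]
force: [-0.3, -0.2, -1.3]
grip_width: 0.0612
finger_force: 38.3
```

```bash
python3 plan.py 0.377,-0.304,0.11,37.5,0,1 0.619,-0.307,0.11,91,0,2 0.619,-0.307,0.012,91,0,1
```

```text
at [ 0.3791 -0.3065  0.0011] rpy [ 1.7996e+02 -1.0000e-02  3.7520e+01] w 0.0612 F [-0.3 -0.2 -1.3] ff 38.3 t 11.75
0 cm [-1.000e-02 -3.100e-01 -1.089e+01] rot [ 0.001 -0.     0.   ] per-row cm 2.18 deg 0.0 open 0.0
0 cm [9.51 7.49 0.  ] rot [ 0.     0.    -0.467] per-row cm 2.42 deg 5.4 open 0.0
1 cm [ 5.12 10.96 -0.  ] rot [ 0.     0.    -0.467] per-row cm 2.42 deg 5.3 open 0.0
0 cm [ 0.  -0.   9.8] rot [0. 0. 0.] per-row cm 1.96 deg 0.0 open 0.0
```

play_rows --pt "0 0 -1 0 0 0 0" --pt "0 -0.1 -3 0 0 0 0" --pt "0 -0.2 -6 0 0 0 0" --pt "0 -0.3 -9 0 0 0 0" --pt "0 -0.3 -10.9 0 0 0 0"

```text
clock: 12.25
position: [0.3772, -0.304, 0.1121]
tool_rot: [3.14, -0.001, 0.655]
force: [0.5, 1.0, -1.8]
grip_width: 0.0611
finger_force: 38.5
```

play_rows --pt "1.9 1.5 0 0 0 -0.093 0" --pt "3.8 3 0 0 0 -0.187 0" --pt "5.7 4.5 0 0 0 -0.28 0" --pt "7.6 6 0 0 0 -0.374 0" --pt "9.5 7.5 0 0 0 -0.467 0"

```text
clock: 12.75
position: [0.4989, -0.3055, 0.1105]
tool_rot: [3.141, 0.0, 1.126]
force: [-1.0, 0.3, -1.5]
grip_width: 0.0611
finger_force: 38.5
```

play_rows --pt "1 2.2 0 0 0 -0.093 0" --pt "2 4.4 0 0 0 -0.187 0" --pt "3.1 6.6 0 0 0 -0.28 0" --pt "4.1 8.8 0 0 0 -0.374 0" --pt "5.1 11 0 0 0 -0.467 0"

```text
clock: 13.25
position: [0.62, -0.3074, 0.1105]
tool_rot: [-3.141, 0.001, 1.593]
force: [-0.5, -0.0, -1.2]
grip_width: 0.0613
finger_force: 38.5
```

play_rows --pt "0 0 1.5 0 0 0 0" --pt "0 0 4 0 0 0 0" --pt "0 0 6.5 0 0 0 0" --pt "0 0 8.5 0 0 0 0" --pt "0 0 9.3 0 0 0 0"

```text
clock: 13.75
position: [0.6179, -0.307, 0.015]
tool_rot: [-3.139, -0.0, 1.588]
force: [-0.0, -0.6, -2.0]
grip_width: 0.0611
finger_force: 38.5
```

```bash
python3 plan.py 0.619,-0.307,0.006,91,0,1; python3 - <<'E'
from h import *
p,d=viewer.grab_frame('wrist');save(p,'w4.png')
E
```

```text
at [ 0.6179 -0.307   0.015 ] rpy [-1.7983e+02 -3.0000e-02  9.1000e+01] w 0.0611 F [-0.  -0.6 -2. ] ff 38.5 t 13.75
0 cm [-0.    0.12  0.9 ] rot [-0.003 -0.    -0.   ] per-row cm 0.18 deg 0.0 open 0.0
```

View pics/w4.png

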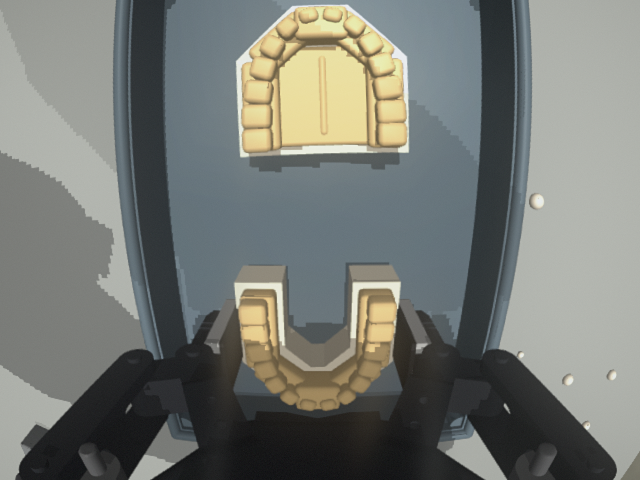

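The upper lies flat at (323,85), and the lower hangs clear of it and of the walls. I'll lower it in small steps.

play_rows --pt "0 0 0.3 0 0 0 0" --pt "0 0 0.6 0 0 0 0" --pt "0 0 0.8 0 0 0 0" --pt "0 0 0.9 0 0 0 0" --pt "0 0 0.9 0 0 0 0"

```text
clock: 14.3
position: [0.6193, -0.3075, 0.0078]
tool_rot: [3.141, 0.0, 1.589]
force: [-0.1, -0.5, -0.8]
grip_width: 0.0608
finger_force: 38.5
```

play_rows --pt "0 0 0.05 0 0 0 0" --pt "0 0 0.1 0 0 0 0" --pt "0 0 0.1 0 0 0 0" --pt "0 0 0.1 0 0 0 0" --pt "0 0 0.1 0 0 0 0"

```text
clock: 14.8
position: [0.6193, -0.3074, 0.0066]
tool_rot: [-3.142, 0.0, 1.589]
force: [0.4, 0.3, -0.7]
grip_width: 0.0607
finger_force: 38.5
```

play_rows --pt "0 0 0.05 0 0 0 0" --pt "0 0 0.1 0 0 0 0" --pt "0 0 0.1 0 0 0 0" --pt "0 0 0.1 0 0 0 0" --pt "0 0 0.1 0 0 0 0"

```text
clock: 15.3
position: [0.6193, -0.3074, 0.0056]
tool_rot: [-3.142, 0.0, 1.589]
force: [0.3, -0.3, -1.6]
grip_width: 0.0608
finger_force: 38.5
```

play_rows --pt "0 0 0.04 0 0 0 0" --pt "0 0 0.08 0 0 0 0" --pt "0 0 0.08 0 0 0 0" --pt "0 0 0.08 0 0 0 0" --pt "0 0 0.08 0 0 0 0"

```text
clock: 15.8
position: [0.6193, -0.3075, 0.0048]
tool_rot: [3.142, 0.0, 1.589]
force: [-0.3, -0.2, -0.6]
grip_width: 0.0613
finger_force: 38.5
```

play_rows --pt "0 0 0.04 0 0 0 0" --pt "0 0 0.08 0 0 0 0" --pt "0 0 0.08 0 0 0 0" --pt "0 0 0.08 0 0 0 0" --pt "0 0 0.08 0 0 0 0"

```text
clock: 16.3
position: [0.6193, -0.3075, 0.0044]
tool_rot: [3.141, -0.0, 1.589]
force: [-1.9, 1.7, 6.4]
grip_width: 0.0612
finger_force: 39.3
```

play_rows --pt "0 0 0.04 0 0 0 0" --pt "0 0 0.08 0 0 0 0" --pt "0 0 0.08 0 0 0 0" --pt "0 0 0.08 0 0 0 0" --pt "0 0 0.08 0 0 0 0"

```text
clock: 16.8
position: [0.6193, -0.3075, 0.0044]
tool_rot: [3.141, -0.0, 1.589]
force: [-6.5, 4.2, 17.0]
grip_width: 0.0609
finger_force: 40.6
```

Contact at 4.4 mm. Release, rise and go to the quadrant.

play_rows --pt "0 0 -0.08 0 0 0 0.4" --pt "0 0 -0.08 0 0 0 0.5" --pt "0 0 -0.08 0 0 0 0.6" --pt "0 0 -0.08 0 0 0 0.7" --pt "0 0 -0.08 0 0 0 0.75"

```text
clock: 17.3
position: [0.6192, -0.3074, 0.0039]
tool_rot: [-3.141, -0.0, 1.589]
force: [-0.3, -0.6, -0.3]
grip_width: 0.0744
finger_force: 0.0
```

play_rows --pt "0 0 -0.5 0 0 0 0.75" --pt "0 0 -2 0 0 0 0.75" --pt "0 0 -5 0 0 0 0.75" --pt "0 0 -8 0 0 0 0.6" --pt "0 0 -11.5 0 0 0 0.4"

```text
clock: 17.8
position: [0.619, -0.3074, 0.121]
tool_rot: [-3.142, 0.0, 1.589]
force: [-0.0, -0.4, 0.4]
grip_width: 0.06
finger_force: 0.0
```

```bash
python3 plan.py 0.445,-0.0085,0.12,62.4,0.3,2 0.445,-0.0085,0.075,62.4,0.3,1
```

```text
at [ 0.619  -0.3074  0.121 ] rpy [-180.      0.     91.02] w 0.06 F [-0.  -0.4  0.4] ff 0.0 t 17.8
0 cm [15.1  -8.43  0.05] rot [-0.    0.    0.25] per-row cm 3.46 deg 2.9 open 0.3
1 cm [ 12.54 -11.9    0.05] rot [ 0.   -0.    0.25] per-row cm 3.46 deg 2.9 open 0.3
0 cm [ 0.  -0.   4.5] rot [0. 0. 0.] per-row cm 0.9 deg 0.0 open 0.3
```

play_rows --pt "3 -1.7 0 0 0 0.05 0.3" --pt "6 -3.4 0 0 0 0.1 0.3" --pt "9.1 -5.1 0 0 0 0.15 0.3" --pt "12.1 -6.8 0 0 0 0.2 0.3" --pt "15.1 -8.4 0 0 0 0.25 0.3"

```text
clock: 18.3
position: [0.5319, -0.1569, 0.1202]
tool_rot: [3.14, -0.001, 1.336]
force: [1.2, 0.3, 0.1]
grip_width: 0.0553
finger_force: 0.0
```

play_rows --pt "2.5 -2.4 0 0 0 0.05 0.3" --pt "5 -4.8 0 0 0 0.1 0.3" --pt "7.5 -7.1 0 0 0 0.15 0.3" --pt "10 -9.5 0 0 0 0.2 0.3" --pt "12.5 -11.9 0 0 0 0.25 0.3"

```text
clock: 18.8
position: [0.4451, -0.0078, 0.12]
tool_rot: [3.141, -0.002, 1.086]
force: [1.1, 0.8, 0.2]
grip_width: 0.0554
finger_force: 0.0
```

play_rows --pt "0 0 1 0 0 0 0.3" --pt "0 0 2 0 0 0 0.3" --pt "0 0 3 0 0 0 0.3" --pt "0 0 4.5 0 0 0 0.3" --pt "0 0 4.5 0 0 0 0.3"

```text
clock: 19.3
position: [0.445, -0.0102, 0.0726]
tool_rot: [-3.14, 0.001, 1.087]
force: [-0.5, -1.3, 1.3]
grip_width: 0.0561
finger_force: 0.0
```

```bash
python3 plan.py 0.445,-0.0085,0.002,62.4,0.3,1; python3 - <<'E'
from h import *
p,d=viewer.grab_frame('wrist');save(p,'w5.png')
E
```

```text
at [ 0.445  -0.0102  0.0726] rpy [-1.7991e+02  8.0000e-02  6.2270e+01] w 0.0561 F [-0.5 -1.3  1.3] ff 0.0 t 19.3
0 cm [ 0.15 -0.07  7.06] rot [-0.002  0.001 -0.002] per-row cm 1.41 deg 0.0 open 0.3
```

View pics/w5.png

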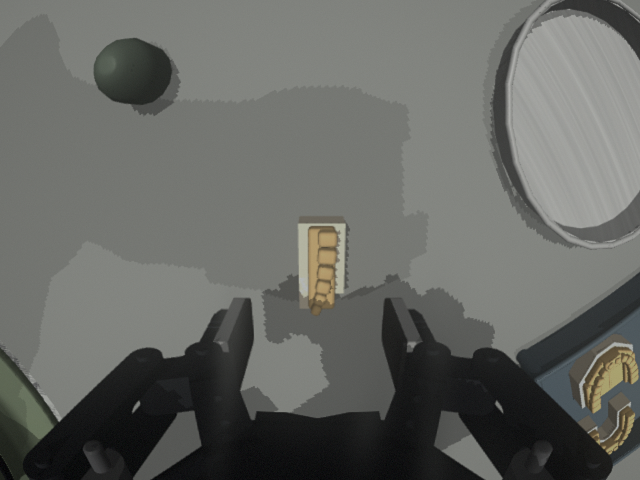

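The quadrant is at (323,262), aligned with the fingers and centred between them. Descend and grip.

play_rows --pt "0.2 0 1.5 0 0 0 0.3" --pt "0.2 0 3.5 0 0 0 0.3" --pt "0.2 0 5 0 0 0 0.3" --pt "0.2 0 6.3 0 0 0 0.3" --pt "0.2 0 6.8 0 0 0 0.3"

```text
clock: 19.85
position: [0.4465, -0.0078, 0.0055]
tool_rot: [-3.141, 0.0, 1.088]
force: [-0.2, -0.5, 0.3]
grip_width: 0.0555
finger_force: 0.0
```

play_rows --pt "0 0 0 0 0 0 0.1" --pt "0 0 0 0 0 0 -0.1" --pt "0 0 0 0 0 0 -0.3" --pt "0 0 0 0 0 0 -0.5" --pt "0 0 0 0 0 0 -0.7" --squeeze 30

```text
clock: 20.35
position: [0.4468, -0.0072, 0.0067]
tool_rot: [3.141, -0.001, 1.089]
force: [-0.3, -1.5, 10.2]
grip_width: 0.0251
finger_force: 29.0
```

play_rows --pt "0 0 0 0 0 0 -0.8" --pt "0 0 0 0 0 0 -0.8" --pt "0 0 0 0 0 0 -0.8" --pt "0 0 0 0 0 0 -0.8" --pt "0 0 0 0 0 0 -0.8"

```text
clock: 20.85
position: [0.4469, -0.0072, 0.0067]
tool_rot: [3.141, -0.001, 1.089]
force: [-1.0, -0.4, 10.1]
grip_width: 0.0253
finger_force: 29.0
```

```bash
python3 plan.py 0.445,-0.0085,0.12,62.4,-.8,1 0.621,0.26,0.12,81,-.8,2 0.621,0.26,0.014,81,-.8,1
```

```text
at [ 0.4469 -0.0072  0.0067] rpy [ 1.7995e+02 -4.0000e-02  6.2380e+01] w 0.0253 F [-1.  -0.4 10.1] ff 29.0 t 20.85
0 cm [ -0.2   -0.09 -11.33] rot [ 0.001 -0.001 -0.   ] per-row cm 2.27 deg 0.0 open -0.8
0 cm [15.97  1.58  0.  ] rot [-0.     0.    -0.162] per-row cm 3.21 deg 1.9 open -0.8
1 cm [15.51  4.14  0.  ] rot [ 0.     0.    -0.162] per-row cm 3.21 deg 1.9 open -0.8
0 cm [ 0.  -0.  10.6] rot [0. 0. 0.] per-row cm 2.12 deg 0.0 open -0.8
```

play_rows --pt "0 0 -1 0 0 0 -0.8" --pt "0 0 -3 0 0 0 -0.8" --pt "0 0 -6 0 0 0 -0.8" --pt "-0.1 0 -9 0 0 0 -0.8" --pt "-0.2 -0.1 -11.3 0 0 0 -0.8"

```text
clock: 21.35
position: [0.4447, -0.0085, 0.1212]
tool_rot: [3.141, -0.001, 1.088]
force: [-0.2, -0.1, -0.9]
grip_width: 0.025
finger_force: 30.5
```

play_rows --pt "3 0.3 0 0 0 -0.032 -0.8" --pt "6 0.6 0 0 0 -0.065 -0.8" --pt "9.6 0.9 0 0 0 -0.097 -0.8" --pt "12.8 1.2 0 0 0 -0.13 -0.8" --pt "16 1.6 0 0 0 -0.162 -0.8"

```text
clock: 21.85
position: [0.5333, 0.1273, 0.1199]
tool_rot: [3.141, -0.0, 1.253]
force: [0.3, -0.6, -0.9]
grip_width: 0.0248
finger_force: 30.5
```

play_rows --pt "3.2 0.8 0 0 0 -0.032 -0.8" --pt "6.4 1.7 0 0 0 -0.065 -0.8" --pt "9.6 2.5 0 0 0 -0.097 -0.8" --pt "12.8 3.4 0 0 0 -0.13 -0.8" --pt "15.5 4.1 0 0 0 -0.162 -0.8"

```text
clock: 22.35
position: [0.6211, 0.2618, 0.1199]
tool_rot: [3.141, 0.0, 1.415]
force: [0.0, -0.3, -0.6]
grip_width: 0.0249
finger_force: 30.5
```

play_rows --pt "0 0 1.5 0 0 0 -0.8" --pt "0 0 4 0 0 0 -0.8" --pt "0 0 6.5 0 0 0 -0.8" --pt "0 0 8.5 0 0 0 -0.8" --pt "0 0 9.8 0 0 0 -0.8"

```text
clock: 22.85
position: [0.6199, 0.2596, 0.0201]
tool_rot: [-3.141, 0.001, 1.413]
force: [0.4, -0.6, -0.3]
grip_width: 0.025
finger_force: 30.5
```

play_rows --pt "0 0 0.2 0 0 0 -0.8" --pt "0 0 0.4 0 0 0 -0.8" --pt "0 0 0.6 0 0 0 -0.8" --pt "0 0 0.8 0 0 0 -0.8" --pt "0 0 0.8 0 0 0 -0.8"

```text
clock: 23.35
position: [0.6207, 0.2602, 0.0133]
tool_rot: [3.141, -0.0, 1.413]
force: [-0.1, -0.5, -0.0]
grip_width: 0.0252
finger_force: 30.5
```

```bash
python3 plan.py 0.621,0.26,0.010,81,-.8,1; python3 - <<'E'
from h import *
p,d=viewer.grab_frame('wrist');save(p,'w6.png')
E
```

```text
at [0.6207 0.2602 0.0133] rpy [ 1.7998e+02 -1.0000e-02  8.0940e+01] w 0.0252 F [-0.1 -0.5 -0. ] ff 30.5 t 23.35
0 cm [-0.01  0.03  0.33] rot [ 0.    -0.    -0.001] per-row cm 0.07 deg 0.0 open -0.8
```

View pics/w6.png

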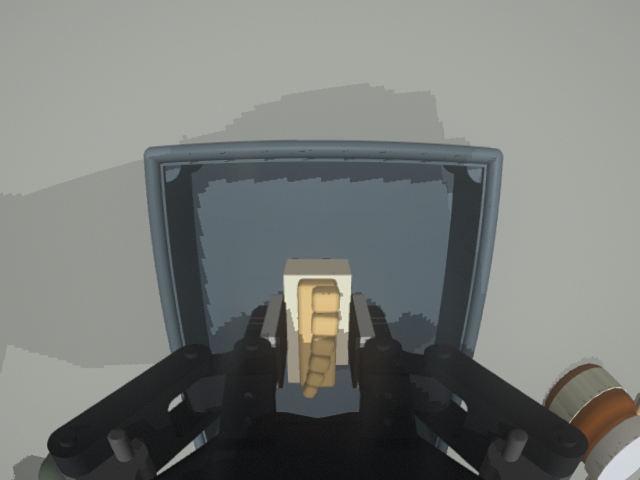

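The quadrant hangs in the middle of the small pan, clear of the walls. Lower in steps.

play_rows --pt "0 0 0.05 0 0 0 -0.8" --pt "0 0 0.1 0 0 0 -0.8" --pt "0 0 0.15 0 0 0 -0.8" --pt "0 0 0.15 0 0 0 -0.8" --pt "0 0 0.15 0 0 0 -0.8"

```text
clock: 23.9
position: [0.6206, 0.2601, 0.0115]
tool_rot: [-3.142, 0.0, 1.413]
force: [0.2, -0.3, -0.2]
grip_width: 0.025
finger_force: 30.5
```

play_rows --pt "0 0 0.04 0 0 0 -0.8" --pt "0 0 0.08 0 0 0 -0.8" --pt "0 0 0.08 0 0 0 -0.8" --pt "0 0 0.08 0 0 0 -0.8" --pt "0 0 0.08 0 0 0 -0.8"

```text
clock: 24.4
position: [0.6206, 0.2601, 0.0108]
tool_rot: [3.142, -0.0, 1.413]
force: [-2.1, -1.3, 4.2]
grip_width: 0.0251
finger_force: 31.1
```

play_rows --pt "0 0 0 0 0 0 -0.35" --pt "0 0 0 0 0 0 -0.25" --pt "0 0 -0.1 0 0 0 -0.1" --pt "0 0 -0.1 0 0 0 0" --pt "0 0 -0.1 0 0 0 0"

```text
clock: 24.9
position: [0.6207, 0.2601, 0.0117]
tool_rot: [3.142, -0.0, 1.413]
force: [-0.1, 0.2, 0.4]
grip_width: 0.0428
finger_force: 0.0
```

play_rows --pt "0 0 -0.5 0 0 0 0" --pt "0 0 -2 0 0 0 0" --pt "0 0 -5 0 0 0 0.2" --pt "0 0 -8 0 0 0 0.4" --pt "0 0 -11 0 0 0 0.8"

```text
clock: 25.4
position: [0.6207, 0.26, 0.1242]
tool_rot: [3.141, -0.0, 1.413]
force: [0.0, -0.2, 0.6]
grip_width: 0.0727
finger_force: 0.0
```

```bash
python3 plan.py 0.391,0.3137,0.10,90,1,1 0.391,0.3137,0.06,90,1,1
```

```text
at [0.6207 0.26   0.1242] rpy [ 1.7996e+02 -2.0000e-02  8.0930e+01] w 0.0727 F [ 0.  -0.2  0.6] ff 0.0 t 25.4
0 cm [  1.68 -23.54   2.4 ] rot [ 0.001 -0.    -0.158] per-row cm 4.74 deg 1.8 open 1.0
0 cm [ 0. -0.  4.] rot [0. 0. 0.] per-row cm 0.8 deg 0.0 open 1.0
```

play_rows --pt "0.2 -3.5 0 0 0 -0.03 0.9" --pt "0.6 -8 0 0 0 -0.06 0.9" --pt "1 -12.5 0.5 0 0 -0.1 0.9" --pt "1.3 -17 1.2 0 0 -0.13 0.9" --pt "1.6 -21.5 2 0 0 -0.158 0.9"

```text
clock: 25.9
position: [0.4094, 0.3102, 0.1028]
tool_rot: [3.141, -0.002, 1.572]
force: [-0.6, 1.2, -0.3]
grip_width: 0.0813
finger_force: 0.0
```

play_rows --pt "0 -1 0.4 0 0 0 0.9" --pt "0 -2 1.5 0 0 0 0.9" --pt "0 -2 3 0 0 0 0.9" --pt "0 -2 4 0 0 0 0.9" --pt "0 -2 4 0 0 0 0.9"

```text
clock: 26.4
position: [0.391, 0.3094, 0.0613]
tool_rot: [-3.141, 0.001, 1.57]
force: [0.0, 0.0, 0.1]
grip_width: 0.0812
finger_force: 0.0
```

```bash
python3 plan.py 0.391,0.3137,0.0,90,.9,1; python3 - <<'E'
from h import *
p,d=viewer.grab_frame('wrist');save(p,'w7.png')
E
```

```text
at [0.391  0.3094 0.0613] rpy [-1.7997e+02  3.0000e-02  8.9960e+01] w 0.0812 F [0.  0.  0.1] ff 0.0 t 26.4
0 cm [0.44 0.   6.13] rot [-0.001  0.001 -0.001] per-row cm 1.23 deg 0.0 open 0.9
```

View pics/w7.png

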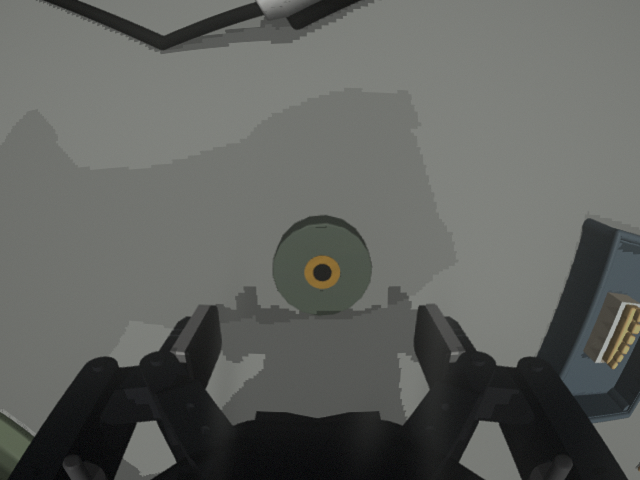

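The wheel is at (322,268), centred between the fingers. Move 4 mm forward, down and grip.

play_rows --pt "0.4 0 1.2 0 0 0 0.9" --pt "0.4 0 2.8 0 0 0 0.9" --pt "0.4 0 4.3 0 0 0 0.9" --pt "0.4 0 5.4 0 0 0 0.9" --pt "0.4 0 5.8 0 0 0 0.9"

```text
clock: 26.95
position: [0.3907, 0.3135, 0.0027]
tool_rot: [-3.141, 0.001, 1.57]
force: [0.4, 0.5, 0.2]
grip_width: 0.0812
finger_force: 0.0
```

play_rows --pt "0 0 0 0 0 0 0.6" --pt "0 0 0 0 0 0 0.4" --pt "0 0 0 0 0 0 0.2" --pt "0 0 0 0 0 0 0" --pt "0 0 0 0 0 0 -0.2" --squeeze 40

```text
clock: 27.45
position: [0.3912, 0.314, 0.0046]
tool_rot: [3.141, -0.001, 1.571]
force: [-1.1, -2.5, 9.8]
grip_width: 0.0524
finger_force: 40.0
```

play_rows --pt "0 0 0 0 0 0 -0.2" --pt "0 0 0 0 0 0 -0.2" --pt "0 0 0 0 0 0 -0.2" --pt "0 0 0 0 0 0 -0.2" --pt "0 0 0 0 0 0 -0.2"

```text
clock: 27.95
position: [0.3912, 0.314, 0.0046]
tool_rot: [3.141, -0.001, 1.571]
force: [-1.5, -1.6, 9.4]
grip_width: 0.0525
finger_force: 40.0
```

```bash
python3 plan.py 0.391,0.3137,0.12,90,-.2,1 0.653,0.025,0.12,90,-.2,2 0.653,0.025,0.014,90,-.2,1
```

```text
at [0.3912 0.314  0.0046] rpy [ 1.7995e+02 -5.0000e-02  8.9990e+01] w 0.0525 F [-1.5 -1.6  9.4] ff 40.0 t 27.95
0 cm [-2.000e-02 -1.000e-02 -1.154e+01] rot [ 0.001 -0.001 -0.   ] per-row cm 2.31 deg 0.0 open -0.2
0 cm [-14.43  13.1    0.  ] rot [0. 0. 0.] per-row cm 3.9 deg 0.0 open -0.2
1 cm [-14.43  13.1    0.  ] rot [0. 0. 0.] per-row cm 3.9 deg 0.0 open -0.2
0 cm [-0.  -0.  10.6] rot [0. 0. 0.] per-row cm 2.12 deg 0.0 open -0.2
```

play_rows --pt "0 0 -1 0 0 0 -0.2" --pt "0 0 -3 0 0 0 -0.2" --pt "0 0 -6 0 0 0 -0.2" --pt "0 0 -9 0 0 0 -0.2" --pt "0 0 -11.5 0 0 0 -0.2"

```text
clock: 28.45
position: [0.3909, 0.3138, 0.121]
tool_rot: [3.141, -0.001, 1.57]
force: [-0.6, 0.2, -0.5]
grip_width: 0.0518
finger_force: 42.3
```

play_rows --pt "-2.5 2.3 0 0 0 0 -0.2" --pt "-5.4 4.9 0 0 0 0 -0.2" --pt "-8.4 7.6 0 0 0 0 -0.2" --pt "-11.4 10.4 0 0 0 0 -0.2" --pt "-14.4 13.1 0 0 0 0 -0.2"

```text
clock: 28.95
position: [0.5228, 0.1685, 0.1197]
tool_rot: [3.141, -0.0, 1.571]
force: [0.3, 0.1, -0.2]
grip_width: 0.0525
finger_force: 42.5
```

play_rows --pt "-3 2.7 0 0 0 0 -0.2" --pt "-6 5.5 0 0 0 0 -0.2" --pt "-9 8.2 0 0 0 0 -0.2" --pt "-12 10.9 0 0 0 0 -0.2" --pt "-14.4 13.1 0 0 0 0 -0.2"

```text
clock: 29.45
position: [0.654, 0.0235, 0.1198]
tool_rot: [3.141, 0.001, 1.57]
force: [-0.8, 0.3, -0.6]
grip_width: 0.0523
finger_force: 42.5
```

play_rows --pt "0 0 1.5 0 0 0 -0.2" --pt "0 0 4 0 0 0 -0.2" --pt "0 0 6.5 0 0 0 -0.2" --pt "0 0 8.5 0 0 0 -0.2" --pt "0 0 10 0 0 0 -0.2"

```text
clock: 29.95
position: [0.6522, 0.0262, 0.018]
tool_rot: [-3.141, 0.0, 1.571]
force: [0.2, 0.1, -0.9]
grip_width: 0.0523
finger_force: 42.5
```

play_rows --pt "0 0 0.2 0 0 0 -0.2" --pt "0 0 0.4 0 0 0 -0.2" --pt "0 0 0.6 0 0 0 -0.2" --pt "0 0 0.7 0 0 0 -0.2" --pt "0 0 0.7 0 0 0 -0.2"

```text
clock: 30.45
position: [0.653, 0.0258, 0.0121]
tool_rot: [3.141, -0.0, 1.571]
force: [-0.6, -0.2, -1.3]
grip_width: 0.0521
finger_force: 42.5
```

play_rows --pt "0 0 0.07 0 0 0 -0.2" --pt "0 0 0.14 0 0 0 -0.2" --pt "0 0 0.2 0 0 0 -0.2" --pt "0 0 0.2 0 0 0 -0.2" --pt "0 0 0.2 0 0 0 -0.2"

```text
clock: 30.95
position: [0.6528, 0.0257, 0.0097]
tool_rot: [-3.142, 0.0, 1.571]
force: [-0.2, 0.6, -1.0]
grip_width: 0.0521
finger_force: 42.5
```

play_rows --pt "0 0 0.05 0 0 0 -0.2" --pt "0 0 0.1 0 0 0 -0.2" --pt "0 0 0.12 0 0 0 -0.2" --pt "0 0 0.12 0 0 0 -0.2" --pt "0 0 0.12 0 0 0 -0.2"

```text
clock: 31.45
position: [0.6529, 0.0257, 0.0087]
tool_rot: [3.142, -0.0, 1.571]
force: [-2.2, 0.7, 6.2]
grip_width: 0.0524
finger_force: 43.1
```

Contact. Release, rise and go to the cone.

play_rows --pt "0 0 0 0 0 0 0.3" --pt "0 0 0 0 0 0 0.4" --pt "0 0 -0.1 0 0 0 0.5" --pt "0 0 -0.1 0 0 0 0.55" --pt "0 0 -0.1 0 0 0 0.55"

```text
clock: 31.95
position: [0.6528, 0.0257, 0.0095]
tool_rot: [-3.142, 0.0, 1.571]
force: [-0.3, -0.3, -0.7]
grip_width: 0.0663
finger_force: 0.0
```

play_rows --pt "0 0 -0.5 0 0 0 0.55" --pt "0 0 -2 0 0 0 0.55" --pt "0 0 -5 0 0 0 0.55" --pt "0 0 -8 0 0 0 0.55" --pt "0 0 -11 0 0 0 0.55"

```text
clock: 32.45
position: [0.6529, 0.0256, 0.122]
tool_rot: [3.141, -0.0, 1.57]
force: [-0.7, -0.8, 0.1]
grip_width: 0.0665
finger_force: 0.0
```

play_rows --pt "-1.4 -3 0 0 0 0 0.55" --pt "-3.4 -7.5 0 0 0 0 0.55" --pt "-5.4 -12 0 0 0 0 0.55" --pt "-7.4 -16 0 0 0 0 0.55" --pt "-9.4 -20 0 0 0 0 0.55"

```text
clock: 32.95
position: [0.4513, -0.0688, 0.1206]
tool_rot: [3.14, -0.0, 1.571]
force: [0.5, -1.1, -0.3]
grip_width: 0.0661
finger_force: 0.0
```

play_rows --pt "-1 -2 0 0 0 0 0.55" --pt "-2.2 -4.8 0.5 0 0 0 0.55" --pt "-2.2 -4.8 2 0 0 0 0.55" --pt "-2.2 -4.8 3 0 0 0 0.55" --pt "-2.2 -4.8 3 0 0 0 0.55"

```text
clock: 33.45
position: [0.405, -0.0901, 0.0892]
tool_rot: [-3.141, -0.0, 1.571]
force: [-0.5, 0.8, 0.2]
grip_width: 0.0661
finger_force: 0.0
```

```bash
python3 plan.py 0.4048,0.1418,0.006,90,.5,1; python3 - <<'E'
from h import *
p,d=viewer.grab_frame('wrist');save(p,'w8.png')
E
```

```text
at [ 0.405  -0.0901  0.0892] rpy [-1.7997e+02 -1.0000e-02  9.0000e+01] w 0.0661 F [-0.5  0.8  0.2] ff 0.0 t 33.45
0 cm [ 2.319e+01 -1.000e-02  8.320e+00] rot [-0.001 -0.    -0.   ] per-row cm 4.93 deg 0.0 open 0.5
```

View pics/w8.png

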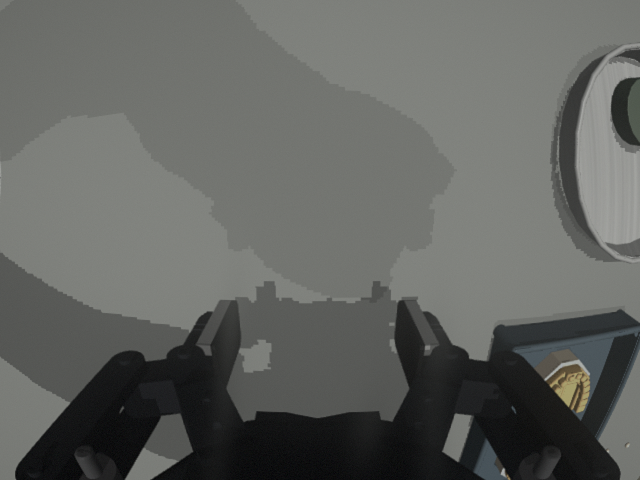

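I had the tool x sign wrong, so the arm went to y = -0.09 with nothing nearby; the view shows empty bench. Now move +23 cm in x to the cone.

play_rows --pt "3 0 0 0 0 0 0.5" --pt "8 0 0 0 0 0 0.5" --pt "13 0 0 0 0 0 0.5" --pt "18 0 0 0 0 0 0.5" --pt "22 0 0 0 0 0 0.5"

```text
clock: 34.0
position: [0.4049, 0.1331, 0.0901]
tool_rot: [3.141, -0.001, 1.573]
force: [0.0, -0.1, -1.0]
grip_width: 0.0642
finger_force: 0.0
```

play_rows --pt "1 0 0 0 0 0 0.5" --pt "1 0 0 0 0 0 0.5" --pt "1 0 1 0 0 0 0.5" --pt "1 0 1 0 0 0 0.5" --pt "1 0 1 0 0 0 0.5"

```text
clock: 34.5
position: [0.4048, 0.1383, 0.0793]
tool_rot: [-3.141, 0.001, 1.568]
force: [-0.5, -0.9, 0.6]
grip_width: 0.0646
finger_force: 0.0
```

```bash
python3 plan.py 0.4048,0.1418,0.006,90,.5,1; python3 - <<'E'
from h import *
p,d=viewer.grab_frame('wrist');save(p,'w9.png')
E
```

```text
at [0.4048 0.1383 0.0793] rpy [-1.7996e+02  3.0000e-02  8.9860e+01] w 0.0646 F [-0.5 -0.9  0.6] ff 0.0 t 34.5
0 cm [0.35 0.   7.33] rot [-0.001  0.001 -0.002] per-row cm 1.47 deg 0.0 open 0.5
```

View pics/w9.png

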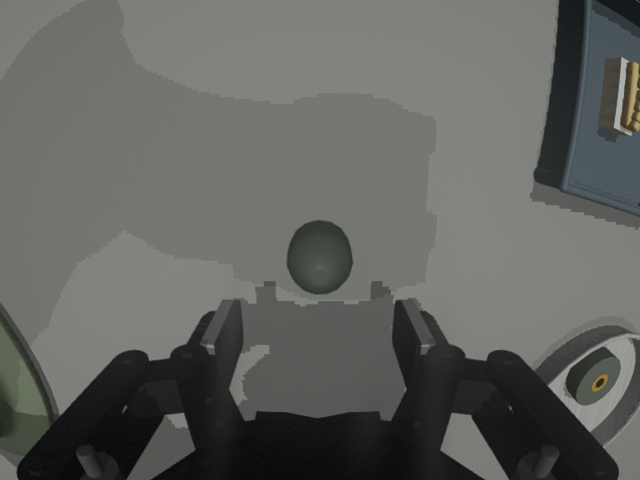

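The cone is at (320,258), centred between the fingers; the wheel lies flat in the dish at lower right. Down and grip.

play_rows --pt "0.3 0 1.5 0 0 0 0.5" --pt "0.3 0 3.5 0 0 0 0.5" --pt "0.3 0 5.5 0 0 0 0.5" --pt "0.3 0 6.8 0 0 0 0.5" --pt "0.3 0 7.3 0 0 0 0.5"

```text
clock: 35.05
position: [0.4046, 0.1419, 0.0056]
tool_rot: [-3.14, 0.001, 1.569]
force: [0.1, 0.2, -0.8]
grip_width: 0.0641
finger_force: 0.0
```

play_rows --pt "0 0 0 0 0 0 0.3" --pt "0 0 0 0 0 0 0.1" --pt "0 0 0 0 0 0 -0.1" --pt "0 0 0 0 0 0 -0.3" --pt "0 0 0 0 0 0 -0.5" --squeeze 30

```text
clock: 35.55
position: [0.4052, 0.1429, 0.0073]
tool_rot: [3.14, -0.001, 1.571]
force: [-1.5, -1.7, 11.8]
grip_width: 0.0368
finger_force: 28.7
```

play_rows --pt "0 0 0 0 0 0 -0.5" --pt "0 0 0 0 0 0 -0.5" --pt "0 0 0 0 0 0 -0.5" --pt "0 0 0 0 0 0 -0.5" --pt "0 0 0 0 0 0 -0.5"

```text
clock: 36.05
position: [0.4052, 0.1429, 0.0073]
tool_rot: [3.14, -0.001, 1.571]
force: [-1.6, -0.4, 12.1]
grip_width: 0.037
finger_force: 28.7
```

```bash
python3 plan.py 0.405,0.1418,0.14,90,-.5,1 0.653,-0.045,0.14,90,-.5,2 0.653,-0.045,0.016,90,-.5,1
```

```text
at [0.4052 0.1429 0.0073] rpy [ 1.7993e+02 -3.0000e-02  8.9990e+01] w 0.037 F [-1.6 -0.4 12.1] ff 28.7 t 36.05
0 cm [-1.000e-01 -1.000e-02 -1.327e+01] rot [ 0.001 -0.001 -0.   ] per-row cm 2.65 deg 0.0 open -0.5
0 cm [-9.34 12.4   0.  ] rot [0. 0. 0.] per-row cm 3.1 deg 0.0 open -0.5
1 cm [-9.34 12.4   0.  ] rot [0. 0. 0.] per-row cm 3.1 deg 0.0 open -0.5
0 cm [ 0.  -0.  12.4] rot [0. 0. 0.] per-row cm 2.48 deg 0.0 open -0.5
```

play_rows --pt "0 0 -1 0 0 0 -0.5" --pt "0 0 -3.5 0 0 0 -0.5" --pt "0 0 -7 0 0 0 -0.5" --pt "0 0 -10.5 0 0 0 -0.5" --pt "0 0 -13.3 0 0 0 -0.5"

```text
clock: 36.55
position: [0.4047, 0.1427, 0.1419]
tool_rot: [3.141, -0.001, 1.57]
force: [-0.1, 0.7, -0.1]
grip_width: 0.0367
finger_force: 30.8
```

play_rows --pt "-1.5 2 0 0 0 0 -0.5" --pt "-3.4 4.5 0 0 0 0 -0.5" --pt "-5.4 7.2 0 0 0 0 -0.5" --pt "-7.4 9.8 0 0 0 0 -0.5" --pt "-9.4 12.4 0 0 0 0 -0.5"

```text
clock: 37.05
position: [0.5296, 0.0479, 0.1405]
tool_rot: [3.141, -0.0, 1.571]
force: [-0.2, 0.7, -0.7]
grip_width: 0.0365
finger_force: 30.8
```

play_rows --pt "-2 2.6 0 0 0 0 -0.5" --pt "-4 5.2 0 0 0 0 -0.5" --pt "-6 7.8 0 0 0 0 -0.5" --pt "-8 10.4 0 0 0 0 -0.5" --pt "-9.4 12.4 0 0 0 0 -0.5"

```text
clock: 37.55
position: [0.6538, -0.0468, 0.1406]
tool_rot: [3.141, 0.001, 1.57]
force: [-0.5, 0.6, -1.3]
grip_width: 0.0364
finger_force: 30.8
```

play_rows --pt "0 0 1.5 0 0 0 -0.5" --pt "0 0 4.5 0 0 0 -0.5" --pt "0 0 7.5 0 0 0 -0.5" --pt "0 0 10 0 0 0 -0.5" --pt "0 0 11.7 0 0 0 -0.5"

```text
clock: 38.05
position: [0.6518, -0.0447, 0.0213]
tool_rot: [-3.14, 0.0, 1.571]
force: [0.2, 0.5, -1.2]
grip_width: 0.0368
finger_force: 30.8
```

play_rows --pt "0 0 0.2 0 0 0 -0.5" --pt "0 0 0.4 0 0 0 -0.5" --pt "0 0 0.6 0 0 0 -0.5" --pt "0 0 0.7 0 0 0 -0.5" --pt "0 0 0.7 0 0 0 -0.5"

```text
clock: 38.55
position: [0.6531, -0.0452, 0.0161]
tool_rot: [3.141, -0.0, 1.571]
force: [0.4, -0.2, -0.2]
grip_width: 0.0368
finger_force: 30.8
```

play_rows --pt "0 0 0.1 0 0 0 -0.5" --pt "0 0 0.2 0 0 0 -0.5" --pt "0 0 0.3 0 0 0 -0.5" --pt "0 0 0.35 0 0 0 -0.5" --pt "0 0 0.35 0 0 0 -0.5"

```text
clock: 39.05
position: [0.6527, -0.0453, 0.0119]
tool_rot: [-3.141, 0.0, 1.571]
force: [-0.4, -0.2, -0.5]
grip_width: 0.037
finger_force: 30.8
```

play_rows --pt "0 0 0.05 0 0 0 -0.5" --pt "0 0 0.1 0 0 0 -0.5" --pt "0 0 0.15 0 0 0 -0.5" --pt "0 0 0.15 0 0 0 -0.5" --pt "0 0 0.15 0 0 0 -0.5"

```text
clock: 39.55
position: [0.6529, -0.0453, 0.0114]
tool_rot: [3.141, -0.0, 1.571]
force: [-5.2, 1.3, 15.2]
grip_width: 0.0366
finger_force: 32.3
```

Contact. Release, rise clear and check.

play_rows --pt "0 0 -0.08 0 0 0 -0.1" --pt "0 0 -0.08 0 0 0 0" --pt "0 0 -0.08 0 0 0 0.1" --pt "0 0 -0.08 0 0 0 0.2" --pt "0 0 -0.08 0 0 0 0.2"

```text
clock: 40.05
position: [0.6528, -0.0453, 0.0112]
tool_rot: [-3.141, 0.0, 1.571]
force: [-0.6, 1.1, 0.2]
grip_width: 0.0512
finger_force: 0.0
```

play_rows --pt "0 0 -0.5 0 0 0 0.2" --pt "0 0 -2.5 0 0 0 0.2" --pt "0 0 -6 0 0 0 0.2" --pt "0 0 -10 0 0 0 0.2" --pt "0 0 -14 0 0 0 0.2"

```text
clock: 40.55
position: [0.6525, -0.0454, 0.153]
tool_rot: [-3.141, 0.0, 1.57]
force: [0.4, -0.1, -0.2]
grip_width: 0.0514
finger_force: 0.0
```

play_rows --pt "0 -3 -1 0 0 0 0.2" --pt "0 -7 -2 0 0 0 0.2" --pt "0 -11 -3 0 0 0 0.2" --pt "0 -15 -4 0 0 0 0.2" --pt "0 -19 -5 0 0 0 0.2"

```text
clock: 41.05
position: [0.4611, -0.0454, 0.2018]
tool_rot: [3.141, -0.001, 1.571]
force: [0.7, 0.7, 0.6]
grip_width: 0.0515
finger_force: 0.0
```

play_rows --pt "0 0 0 0 0 0 0.2" --pt "0 0 0 0 0 0 0.2" --pt "0 0 0 0 0 0 0.2" --pt "0 0 0 0 0 0 0.2" --pt "0 0 0 0 0 0 0.2"

```text
clock: 41.55
position: [0.4632, -0.0454, 0.201]
tool_rot: [-3.141, 0.001, 1.571]
force: [-0.4, -0.2, -0.5]
grip_width: 0.0513
finger_force: 0.0
```

```bash
python3 - <<'E'
from h import *
p,d,X=cloud('top');print(observe()['clock'])
a=cv2.resize(p[160:350,140:460],(640,380),interpolation=cv2.INTER_CUBIC);save(a,'end_top.png')
z=np.nan_to_num(X[...,2])
m=((z>.0255)&(X[...,0]>.53)&(X[...,0]<.74)&(np.abs(X[...,1])<.5)).astype(np.uint8)
X0=np.load('topX.npy')
for n,(u,v,r) in dict(wheel=(285,228,16),cone=(316,228,12)).items():print(n,z[v-r:v+r,u-r:u+r].max())
for n,(u,v,r) in dict(bur=(479,317,25),jar=(233,180,20)).items():
    f=lambda Z:np.nanmean(Z[v-r:v+r,u-r:u+r][np.nan_to_num(Z[v-r:v+r,u-r:u+r,2])>.009],0)
    print(n,f(X)-f(X0))
E
```

```text
41.6
wheel 0.03452924236865573
cone 0.05548122285912027
bur [0.00016701 0.00030523 0.00017387]
jar [-7.35131224e-05 -8.19040365e-05  2.39225424e-04]
```

View pics/end_top.png

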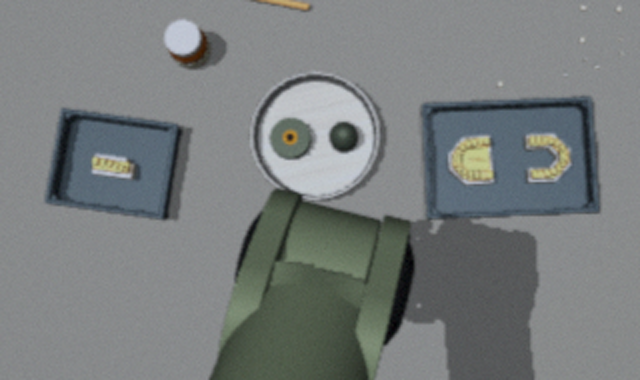

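The final view shows the wheel at (290,138) and the cone at (343,137) in the dish, the quadrant at (112,165) in the small pan, and both arches at (472,160) and (548,158) in the large pan. All lie flat, and the jar and bur block haven't moved.

```bash
python3 -c "
from h import *
print(bot.job_done())"
```

```text
the job is handed in; nothing more can be done
None
```

The job is handed in at about 42 s: both full-arch casts are in the large pan, the quadrant is in the small pan, and the wheel and cone are in the dish, all lying flat, with the jar and bur block unmoved.

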